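# Set a mains transformer to the scribed line on a chassis

### The job

Stand the transformer that lies on the carton on its two feet on the bare floor of the aluminium chassis, lengthwise towards the scribed line and at least 3 cm short of it, and let go of it. Then take hold of it afresh, or get behind it, and slide it flat along the floor until the end edge of its leading foot meets the line, square to it and anywhere along its length; stop there without running past the line and leave it standing free. Leave the solder reel, the tape roll and the screwdriver where they are.

Things in the scene. Friction and masses are not known exactly. Their poses are not given: they have to be found in the camera images.
- transformer: 0.5-0.7 kg: dark iron core in a bright steel strap, 63 (y) x 30 (x) x 51.5 mm high (z), with 2 flat feet and a yellow-taped winding. Origin: centre of the underside of the feet; z up when standing, y lengthwise through both feet. Starts lying on a winding face on the carton: x points up, origin 29 mm above the bench, z (its top) roughly to the robot's right. Alike turned half round about z.
- winding (a point): Centre of the transformer (z = 25 mm; axes as its own). The winding bulges from both broad faces to x = +-25 mm, over y = +-19.5 and z = 10.5 to 39.5 mm; thin solder tags above it, to z = 47 mm, are no obstacle. Grip across the strap sides (63 mm, along y) or across the winding (50 mm, along x).
- foot_a (a point): Middle of the end edge of the foot at y = +43 mm, on its underside. Feet are 2 mm thick and stick out 11.5 mm from the strap at the bottom; the edge is 30 mm long, along x. Either foot may lead.
- foot_b (a point): The same at the other foot, y = -43 mm (86 mm over both feet).
- chassis: Folded aluminium base, fixed, yaw up to 0.25 rad. Origin: centre of footprint at bench height; x away from the robot, z up. Floor x = +-150, y = +-100 mm, its top 8 mm above the bench; lips 22 mm above the bench on both sides and far end, near end open. Bare up to x = 80 mm but for the scribed line; beyond it a circuit board and a rectifier, up to 40 mm above the bench.
- line (a point): Middle of the scribed line on the chassis floor: dark, 1.5 mm wide, 120 mm long along the chassis's y, at chassis x = 35 mm, 8 mm above the bench; axes as the chassis's. No stop there. The transformer comes up to it from the robot's side (-x).
- carton: Flattened brown cardboard carton, 240 x 200 x 4 mm, fixed on the bench, on which the transformer lies. Origin: centre of its underside.
- solder_reel: Bystander: grey reel of solder, 54 mm across, 50 mm high, standing on end, loose. Origin: centre of its underside.
- tape_roll: Bystander: roll of tape lying flat, 76 mm across, 24 mm high, loose. Origin: centre of its underside.
- screwdriver: Bystander: screwdriver 190 mm long with a black handle lying on the bench to the right of the chassis, loose. Origin: near its middle, on its underside.
Things that resemble listed ones, but are neither listed nor needed, are in the scene too. Of the things that look like the transformer, the middle-sized one is meant.

How it is judged:
On the way, in this order (a step that is already met when the one before it is completed fails the run):
1. the transformer stands on its feet on the chassis, let go, lengthwise towards the line, both feet more than 20 mm short of it (angle between transformer's own z axis and vertical below 0.06 rad and z of transformer in the frame of line between -0.002 and 0.002 m and x of each of foot_a, foot_b in the frame of line below -0.02 m and angle between the y axis of transformer and the x axis of chassis, either way round below 0.8 rad and contact force between transformer and chassis above 1 N and contact force between the fingers and transformer below 0.1 N and linear speed of transformer below 0.02 m/s), for 0.3 s.
2. it comes up to the line sliding flat on the chassis: seen on its feet while the leading foot is 18 to 3 mm short of the line (angle between transformer's own z axis and vertical below 0.06 rad and z of transformer in the frame of line between -0.002 and 0.002 m and (x of foot_a in the frame of line between -0.018 and -0.003 m or x of foot_b in the frame of line between -0.018 and -0.003 m)), for 0.05 s.
At the end, for the whole second after the job is handed in: The transformer stands free, still, on its feet on the chassis, on the robot's side of the line; middle of the leading foot's end edge within 2.5 mm of the line and 45 mm of its middle, square within 0.07 rad. Reel, tape and screwdriver within 15 mm of their start (angle between transformer's own z axis and vertical below 0.06 rad and z of transformer in the frame of line between -0.002 and 0.002 m and y of transformer in the frame of line between -0.045 and 0.045 m and angle between the y axis of transformer and the x axis of chassis, either way round below 0.07 rad and linear speed of transformer below 0.01 m/s and (x of foot_a in the frame of line between -0.0025 and 0.0025 m or x of foot_b in the frame of line between -0.0025 and 0.0025 m) and distance of each of solder_reel, tape_roll, screwdriver from where it was at the start of the episode below 0.015 m); the robot touches nothing.
It fails at once if the transformer, standing on the chassis, is run more than 5 mm past the line (contact force between transformer and chassis above 1 N and angle between transformer's own z axis and vertical below 0.3 rad and x of any of foot_a, foot_b in the frame of line above 0.005 m).
It fails at once if the solder reel, tape roll or screwdriver is shoved more than 15 mm (distance of any of solder_reel, tape_roll, screwdriver from where it was at the start of the episode above 0.015 m).
It also fails if it takes over 54 s, if anything falls off the work surface, if the arm or the gripper's body presses on something with over 40 N, if the wrist force passes 120 N, or if a joint passes its speed limit or range.

### The arm

A 6-joint arm with a two-finger parallel gripper is mounted at the origin on the work surface. World frame = base frame: x ahead of the robot, y to its left, z up, the work surface at z = 0. Lengths are in m, angles in rad, forces in N, time in s.
With the tool pointing down it reaches from about 0.35 to 0.975 m from the base axis. Payload 4.9 kg.
Tool frame: the origin (TCP) lies midway between the tips of the shut fingers; the grasp point (between the pads) lies 19 mm behind it; z points along the fingers, y is the line along which they close (so a half turn about z gives the same grasp; the last joint's range is limited). The gripper opens to 85 mm and grips with 20 to 120 N. Pads are 22 mm wide; open, the fingers measure 114 mm over their backs; the gripper's body (76 mm by 85 mm) begins 54 mm behind the grasp point. The pads swing forward as they close: fully open they stand 13 mm farther back than shut.
Start: joints at [-1.234, 0.053, 1.613, -0, 1.476, -0.119], TCP at [0.275, -0.561, 0.2] pointing down, gripper open.
Joint ranges: [-3.01, 3.01], [-1.01, 2.22], [0.06, 2.58], [-1.02, 4.17], [0.09, 2.62], [-3.14, 3.14]. Speed limits (rad/s): [2.57, 2.57, 3.14, 3.14, 3.14, 3.14].

### API

Orientations are given as a unit quaternion [w, x, y, z].
In Python, from plant import state, grab_frame, job_done, cut_out, place_of gives the robot as it stands.
- The arm moves only by the tool jog_arm, never from a script. Its argument "motion" is text: rows parted by semicolons, each of 7 numbers parted by spaces: the opening in per cent of the stroke, from 0 (shut) to 100 (fully open), then the shift along the tool's x, y, z as a fraction of full scale, then the turn, a rotation vector about the tool's x, y, z as a fraction of full scale. A call has exactly 5 rows; each row is the pose to reach, as a shift and turn from the pose commanded when the call began, along the tool's axes at that moment; what a row does not reach only later rows make up. Full scale, the value 1, is 50 cm for a shift and 1.5 rad for a turn. A row lasts 1/8 s, in which the tool goes at most 62.5 mm and 10.7 degrees, less where a joint would pass 70% of its speed; a pose out of reach is approached as far as the arm can. A call with a number of a shift or a turn outside -1 to 1 is refused whole. A call with a gripper value outside its range is refused whole. The fingers move at their own pace and stop on an object; the grip force is fixed at half the most. Time passes only in rows, so rows that repeat a pose let the fingers close, or fill a call up. It gives the time, the measured TCP pose, the force, the opening and the grip force at its end, in the units of the state.
- state(): the state, without advancing time (a new reading comes with each control period).
- grab_frame(name): name is "scene" or "top" or "wrist"; returns a dict with "color" (480x640x3 uint8, red, green, blue), "range_z" (480x640 float32, m along the optical axis (not along the pixel's ray), 0 where there is no reading), "intrinsics" (3x3 intrinsics, pixels), "world_from_camera" (4x4, takes a point from camera to world coordinates). Camera axes: x right, y up, looking along -z (the intrinsics and any distortion apply to the point x, -y, -z); pixel columns grow to the right and rows downward; lengths in m; the calibration is good to about 2 mm. A picture is of the moment at which its call begins.
- job_done(): hands the job in; it is judged then, once.
Trained networks look in the newest picture that a camera, given by its name, has taken for a name from the list of things; names that differ only in an ending like _2 or _b are one class to them, and where a whole thing is asked for, a point or a joint stands for the part that bears it (a point fixed in the world has none). Each returns a list of dicts, best first, with "p" (0 to 1); they miss things now and then, are a little off and sometimes report something else, mostly with a low value. They report only what shows in the picture. A call takes as long as a camera call. They do not tell look-alikes from the thing itself.
- cut_out(camera, thing): "pixels" (480x640 bool, what is visible of it).
- place_of(camera, thing): "at" ([x, y, z] in m, in world coordinates, good to about 4 mm: a listed point, or the origin of a listed thing).
The state is a dict: "time": time; "joint_pos": joint angles; "joint_vel": joint speeds; "joint_efforts": joint torques, N m; "tool_pos": TCP position; "tool_rot": TCP orientation; "contact_force": force on the tool from outside, world axes, zero at the start; "ft_torque": the same for the moment, N m; "gripper_width": opening from 0.0 (shut) to 1.0 (fully open); "grasp_force": force on a finger pad.
Only numpy, scipy, OpenCV 4.12 (cv2) and the standard library are available. Lean on these libraries where they do the work, as an engineer would, in place of code of your own. Each camera call takes 0.05 s, during which the arm holds its last target. There are 200 camera calls.

## Working session

There is one attempt and no reset: what is moved stays moved. The work goes in short steps, Python scripts to look and compute and a tool call to move; the robot and the scene stay as the last step left them, time stands still between calls to the robot, and variables do not carry over. Pictures are saved under pics/ and viewed, at most 13 in all, crops included, and the job is handed in when it is done.

Besides the shell and the picture viewer there is one more tool, called after "Call:" by a JSON object that holds its "op" and its "data", one argument or row to a line. jog_arm: Moves the arm, as the interface text tells. Shift numbers are shares of 50 cm and turn numbers shares of 1.5 rad, none past 1 either way. Its arguments: {"type":"object","properties":{"motion":{"type":"string"}},"required":["motion"]}

```bash
mkdir -p pics
cat > h.py <<'E'
import numpy as np, cv2
from plant import *
def pts(f,mask=None):
    z=f["range_z"];K=f["intrinsics"];v,u=np.indices(z.shape)
    P=np.stack([(u-K[0,2])/K[0,0]*z,-(v-K[1,2])/K[1,1]*z,-z],-1)
    T=np.array(f["world_from_camera"]);return P@T[:3,:3].T+T[:3,3]
def save(f,n,box=None,s=1):
    c=f["color"][...,::-1]
    if box: c=c[box[1]:box[3],box[0]:box[2]]
    cv2.imwrite("pics/"+n,cv2.resize(c,None,fx=s,fy=s,interpolation=cv2.INTER_CUBIC))
E
python3 - <<'E'
from h import *
f=grab_frame("top");save(f,"top.png");g=grab_frame("scene");save(g,"scene.png")
for t in ["transformer","winding","line","chassis","carton","solder_reel","tape_roll","screwdriver"]:
    print(t,[(round(d["p"],2),np.round(d["at"],3).tolist()) for d in place_of("top",t)][:4])
print(f["intrinsics"],f["world_from_camera"]);print(state()["time"],state()["tool_rot"])
E
```

```text
transformer [(0.9, [0.432, 0.033, 0.017]), (0.79, [0.407, 0.495, 0.034]), (0.6, [0.468, 0.233, 0.03]), (0.23, [0.533, -0.43, -0.0])]
winding [(0.93, [0.491, 0.232, 0.028]), (0.92, [0.429, 0.054, 0.02]), (0.91, [0.44, 0.503, 0.034])]
line [(0.61, [0.607, -0.158, 0.007])]
chassis [(0.58, [0.571, -0.155, 0.003])]
carton [(0.6, [0.451, 0.256, -0.001]), (0.19, [0.467, 0.185, 0.023])]
solder_reel [(0.89, [0.72, 0.284, 0.002]), (0.57, [0.465, 0.234, 0.03])]
tape_roll []
screwdriver [(0.74, [0.531, -0.43, -0.001]), (0.67, [0.605, -0.157, 0.01])]
[[614.51264458   0.         308.09235478]
 [  0.         614.51264458 242.80220288]
 [  0.           0.           1.        ]] [[-0.0239009   0.97956595 -0.19969801  0.3032098 ]
 [-0.99968264 -0.02182795  0.01257598  0.03446199]
 [ 0.00796     0.19993521  0.97977679  1.43402384]
 [ 0.          0.          0.          1.        ]]
0.5 [-3.48334896e-05  9.74145087e-01  2.25923325e-01  7.55989701e-06]
```

View pics/top.png

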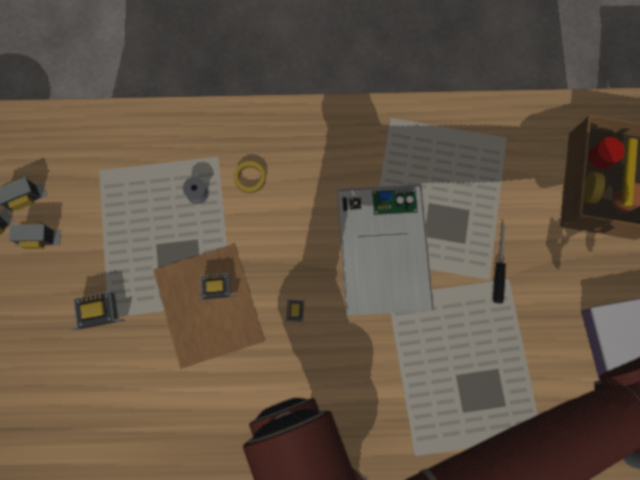

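View pics/scene.png

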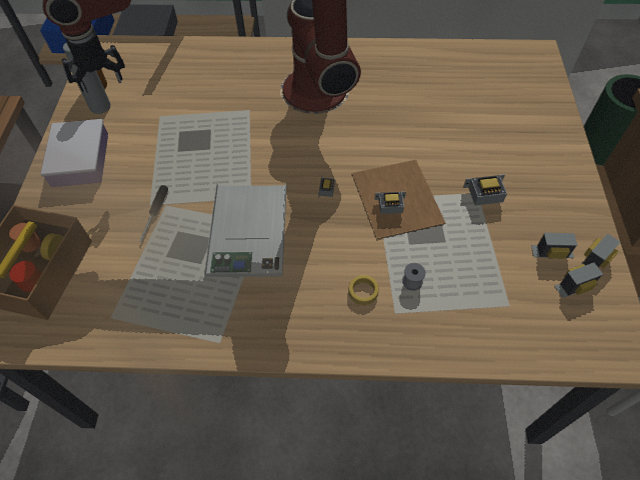

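Run:
```python
from h import *
f=grab_frame("top");g=grab_frame("scene")
a=f["color"][262:312,186:246,::-1];b=g["color"][180:220,365:425,::-1]
r=lambda x:cv2.resize(x,(600,int(x.shape[0]*10)),interpolation=cv2.INTER_CUBIC)
cv2.imwrite("pics/crop.png",cv2.resize(np.vstack([r(a)[:,:],r(b)]),(400,600)))
P=pts(f)
for t in ["transformer","winding"]:
  for cam in ["scene"]: print(t,[(round(d["p"],2),np.round(d["at"],3).tolist()) for d in place_of(cam,t)][:6])
for t in ["tape_roll","foot_a","foot_b","line"]:
  for cam in ["top","scene"]: print(t,cam,[(round(d["p"],2),np.round(d["at"],3).tolist()) for d in place_of(cam,t)][:6])
# height mask
reg=np.zeros(P.shape[:2],bool);reg[262:312,186:246]=1
m=reg&(P[...,2]>0.012)&(f["range_z"]>0)
q=P[m];print(len(q),q.min(0),q.max(0))
for h in [0.015,0.035,0.045,.05]:
  k=q[q[:,2]>h]
  if len(k)>5: print(h,len(k),cv2.minAreaRect((k[:,:2]*1000).astype(np.float32)),k.mean(0))
# line
c=f["color"].astype(int).sum(2);reg=c[225:246,350:416]
print(P[235,360],P[234,405])
for u in range(350,416,5):
  v=225+np.argmin(c[225:246,u]);print(u,v,c[v,u],np.round(P[v,u],4))
```

```text
transformer [(0.81, [0.409, 0.496, 0.036]), (0.75, [0.464, 0.227, 0.026]), (0.49, [0.432, 0.032, 0.019]), (0.16, [0.488, 0.236, 0.03])]
winding [(0.81, [0.427, 0.05, 0.023]), (0.66, [0.49, 0.234, 0.03]), (0.64, [0.443, 0.502, 0.033])]
tape_roll top [(0.88, [0.761, 0.152, -0.001]), (0.48, [0.463, 0.277, 0.028])]
tape_roll scene [(0.83, [0.756, 0.153, 0.0])]
foot_a top [(0.94, [0.417, 0.439, 0.026]), (0.91, [0.397, 0.553, 0.034]), (0.9, [0.395, 0.037, 0.022]), (0.78, [0.461, 0.03, 0.018]), (0.66, [0.463, 0.277, 0.028]), (0.6, [0.469, 0.184, 0.022])]
foot_a scene [(0.98, [0.414, 0.444, 0.036]), (0.8, [0.401, 0.556, 0.032]), (0.77, [0.402, 0.034, 0.018]), (0.76, [0.463, 0.272, 0.027]), (0.64, [0.468, 0.186, 0.024]), (0.49, [0.462, 0.031, 0.018])]
foot_b top [(0.94, [0.417, 0.439, 0.026]), (0.91, [0.397, 0.553, 0.034]), (0.9, [0.395, 0.037, 0.022]), (0.78, [0.461, 0.03, 0.018]), (0.66, [0.463, 0.277, 0.028]), (0.6, [0.469, 0.184, 0.022])]
foot_b scene [(0.98, [0.414, 0.444, 0.036]), (0.8, [0.401, 0.556, 0.032]), (0.77, [0.402, 0.034, 0.018]), (0.76, [0.463, 0.272, 0.027]), (0.64, [0.468, 
[... 694 characters left out ...]
(40.728271484375, 61.26055145263672), 3.7766268253326416) [0.4921179  0.23066083 0.05414459]
[ 0.61028019 -0.10772929  0.00684011] [ 0.60868395 -0.21365489  0.01452436]
350 225 351 [ 0.6337 -0.0843  0.0135]
355 226 352 [ 0.6305 -0.0959  0.0157]
360 236 295 [ 0.6079 -0.1076  0.0068]
365 235 302 [ 0.6092 -0.1192  0.0108]
370 235 309 [ 0.6093 -0.1313  0.0089]
375 235 308 [ 0.6075 -0.1423  0.0159]
380 235 292 [ 0.608  -0.1546  0.0124]
385 234 302 [ 0.6102 -0.1666  0.0122]
390 234 298 [ 0.6112 -0.1793  0.0063]
395 234 288 [ 0.6104 -0.1909  0.0088]
400 233 297 [ 0.6126 -0.2029  0.0089]
405 233 304 [ 0.6128 -0.2152  0.0066]
410 241 349 [ 0.5917 -0.2248  0.0134]
415 241 350 [ 0.5909 -0.236   0.0162]
```

View pics/crop.png

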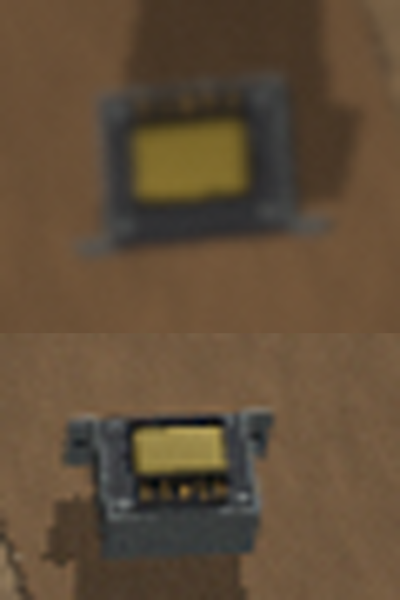

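On the carton at (216,287) lies the middle-sized transformer, with its feet towards the robot and its top towards +x. Look-alikes are the large one at (95,310), the small one at (295,311), and standing ones at (20,190) and (33,235). I'm choosing the carton one. The crop confirms the feet side faces the robot, so the top points away and not to the right as the task says. I'll go by the picture.

```bash
cat >> h.py <<'E'
from scipy.spatial.transform import Rotation as Ro
def cur():
    s=state();q=s["tool_rot"];return np.array(s["tool_pos"]),Ro.from_quat([q[1],q[2],q[3],q[0]])
def mk(y,z):
    y=np.array(y,float);z=np.array(z,float);z/=np.linalg.norm(z);y-=z*(y@z);y/=np.linalg.norm(y)
    return Ro.from_matrix(np.stack([np.cross(y,z),y,z],1))
def rel(p,R,p0=None,R0=None):
    if p0 is None:p0,R0=cur()
    return np.round(np.r_[R0.inv().apply(np.array(p)-p0)/.5,(R0.inv()*R).as_rotvec()/1.5],4)
def Z(deg):return Ro.from_euler('z',deg,degrees=True)
d=np.array([-.707,0,-.707])
RG=Z(4)*mk([0,1,0],d)           # grasp orientation
G=np.array([.479,.2296,.0135])  # grasp TCP
E
python3 - <<'E'
from h import *
print(state()["joint_pos"]); p,R=cur()
# waypoint 1 (half): tool down, above y~-.15
R1=Z(90)*mk([0,1,0],[0,0,-1]) ; 
D=mk([0,1,0],[0,0,-1])
print(rel([.50,-.22,.25],Z(-45)*D), rel([.5,-.22,.25],Z(-60)*D), R.as_euler('zyx',degrees=True),D.as_euler('zyx',degrees=True))
E
```

```text
[-1.23399097e+00  5.26955204e-02  1.61288763e+00  1.76775628e-06
  1.47599232e+00 -1.19007139e-01]
[ 0.7042 -0.4147 -0.1006  0.      0.     -1.2669] [ 0.7042 -0.4147 -0.1006  0.      0.     -1.0924] [-2.61161225e+01  4.20621344e-04  1.79999104e+02] [ 180.    0. -180.]
```

Call:
{"op": "jog_arm", "data": {
  "motion": "100 0.1 -0.06 -0.02 0 0 -0.12; 100 0.2 -0.12 -0.04 0 0 -0.24; 100 0.3 -0.18 -0.06 0 0 -0.36; 100 0.4 -0.24 -0.08 0 0 -0.48; 100 0.5 -0.3 -0.1 0 0 -0.6"
}}

```text
time: 1.72
tool_pos: [0.4343, -0.3148, 0.2503]
tool_rot: [0.0, 0.777, 0.629, 0.0]
contact_force: [0.4, -1.1, 0.1]
gripper_width: 0.997
grasp_force: 0.0
```

Run:
```python
from h import *
p,R=cur();print(p,state()["joint_pos"],R.as_euler('zyx',degrees=True))
print(rel([.55,.2346,.2],RG), rel([.53,.05,.22],Z(-5)*mk([0,1,0],[-.4,0,-1])))
```

```text
[ 0.4343437  -0.31481869  0.25027716] [-7.66008814e-01 -1.86075591e-01  1.75681021e+00  9.78094418e-05
  1.57003348e+00 -5.56663110e-01] [-7.80053632e+01  3.79326925e-02  1.79971287e+02]
[ 1.123  -0.0022  0.1002  0.4812  0.3631 -1.1614] [ 0.7535  0.0355  0.0603  0.2146  0.1903 -1.1135]
```

Call:
{"op": "jog_arm", "data": {
  "motion": "100 0.12 0 0 0 0 -0.12; 100 0.24 0 0 0 0 -0.24; 100 0.36 0.01 0 0 0 -0.36; 100 0.48 0.02 0 0 0 -0.48; 100 0.6 0.03 0 0 0 -0.6"
}}

```text
time: 2.35
tool_pos: [0.5125, -0.0246, 0.2501]
tool_rot: [0.001, 0.426, 0.905, 0.0]
contact_force: [0.4, -0.6, 0.7]
gripper_width: 0.998
grasp_force: 0.0
```

Run:
```python
from h import *
p,R=cur();print(p,state()["joint_pos"],R.as_euler('zyx',degrees=True))
print(rel([.53,.2,.22],Z(4)*mk([0,1,0],[0,0,-1])),rel(G-.12*d,RG))
```

```text
[ 0.51253239 -0.02462682  0.250053  ] [-1.93082587e-01 -2.44671941e-01  1.80702590e+00 -7.02647056e-05
  1.57815275e+00 -8.83933850e-01] [-1.29582822e+02  6.02913820e-02  1.79984110e+02]
[ 3.240e-01  3.131e-01  6.000e-02  1.000e-04  7.000e-04 -6.332e-01] [ 0.3267  0.4029  0.3034  0.2484  0.4836 -0.5993]
```

Call:
{"op": "jog_arm", "data": {
  "motion": "100 0.07 0.07 0 0 0 -0.12; 100 0.14 0.14 0 0 0 -0.24; 100 0.21 0.21 0 0 0 -0.36; 100 0.28 0.28 0 0 0 -0.48; 100 0.33 0.34 0 0 0 -0.6"
}}

```text
time: 2.98
tool_pos: [0.5393, 0.2108, 0.2499]
tool_rot: [0.0, -0.011, 1.0, 0.0]
contact_force: [1.1, -0.5, -0.2]
gripper_width: 0.995
grasp_force: 0.0
```

Run:
```python
from h import *
f=grab_frame("wrist");save(f,"w1.png")
for t in ["transformer","winding","foot_a"]:
    print(t,[(round(d_["p"],2),np.round(d_["at"],4).tolist()) for d_ in place_of("wrist",t)][:4])
P=pts(f)
w=cut_out("wrist","winding")
m=w[0]["pixels"]&(f["range_z"]>0);q=P[m]
k=q[q[:,2]>np.median(q[:,2])-.004];print("wind",len(k),np.median(k[:,2]),cv2.minAreaRect((k[:,:2]*1000).astype(np.float32)))
t=[x for x in cut_out("wrist","transformer")][0]["pixels"]&(f["range_z"]>0);q=P[t];q=q[q[:,2]>.036]
print("top",cv2.minAreaRect((q[:,:2]*1000).astype(np.float32)),q.min(0),q.max(0))
p,R=cur();print(p,state()["joint_pos"]);print(rel(G-.1*d,RG))
```

```text
transformer [(0.72, [0.4316, 0.0313, 0.019]), (0.67, [0.4667, 0.2299, 0.031])]
winding [(0.98, [0.4306, 0.0498, 0.0197]), (0.94, [0.4854, 0.2354, 0.0284])]
foot_a [(0.8, [0.4572, 0.2724, 0.0278]), (0.8, [0.4187, 0.442, 0.0332]), (0.77, [0.3973, 0.0354, 0.0193]), (0.67, [0.4652, 0.0297, 0.0154])]
wind 3790 0.04507505480659224 ((489.59197998046875, 234.06634521484375), (51.28288269042969, 69.27161407470703), 4.909433841705322)
top ((431.3256530761719, 54.493228912353516), (29.80609703063965, 29.673952102661133), 85.21463775634766) [0.41553208 0.0393193  0.03603289] [0.44671663 0.06993532 0.04125873]
[0.5394337  0.20799242 0.24967071] [ 2.39506629e-01 -8.31300460e-02  1.66452207e+00 -3.56735941e-04
  1.56042446e+00 -1.34377686e+00]
[-0.0211  0.0431  0.3309  0.0148  0.5234 -0.0363]
```

View pics/w1.png

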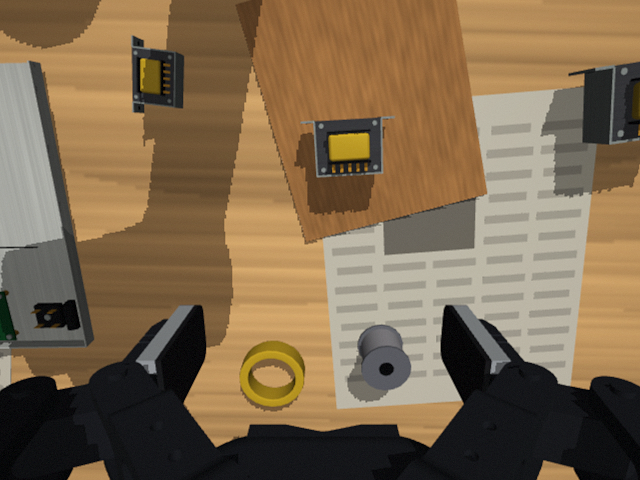

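The wrist view shows the transformer at (349,148), feet towards the robot (up in this view), and the pads straddle it in y. The centre is near (0.4905, 0.2325) with a yaw of about 4.5°. Next I tilt and come in.

```bash
sed -i 's/^RG=.*/RG=Z(4.5)*mk([0,1,0],d)/;s/^G=.*/G=np.array([.478,.2313,.0135]); d=RG.as_matrix()[:,2]/' h.py
python3 - <<'E'
from h import *
print(rel(G-.08*d,RG))
E
```

```text
[ 0.0093  0.0558  0.3592  0.017   0.5233 -0.0418]
```

Call:
{"op": "jog_arm", "data": {
  "motion": "100 0 0.01 0.07 0.003 0.11 -0.01; 100 0 0.02 0.14 0.006 0.22 -0.02; 100 0 0.04 0.21 0.01 0.33 -0.03; 100 0.005 0.05 0.28 0.014 0.44 -0.035; 100 0.009 0.056 0.359 0.017 0.523 -0.042"
}}

```text
time: 3.9
tool_pos: [0.5358, 0.2356, 0.0695]
tool_rot: [-0.383, -0.036, 0.923, -0.015]
contact_force: [-0.2, -0.2, 1.0]
gripper_width: 1.002
grasp_force: 0.0
```

Run:
```python
from h import *
f=grab_frame("wrist");save(f,"w2.png")
print(cur()[0],np.round(state()["joint_pos"],2),rel(G-.08*d,RG),rel(G,RG))
for t in ["winding","foot_a"]:
    print(t,[(round(d_["p"],2),np.round(d_["at"],4).tolist()) for d_ in place_of("wrist",t)][:4])
```

```text
[0.53124329 0.23430579 0.05718698] [ 0.23  0.65  1.29  0.12  2.01 -1.41] [ 0.0141  0.0023 -0.0225 -0.0006 -0.0138 -0.0017] [ 0.0108  0.0025  0.1374 -0.0006 -0.0138 -0.0017]
winding [(0.92, [0.4882, 0.2348, 0.0259]), (0.66, [0.4298, 0.051, 0.0236])]
foot_a [(0.84, [0.4676, 0.0322, 0.017]), (0.77, [0.3981, 0.0394, 0.0169]), (0.76, [0.4699, 0.1852, 0.0292]), (0.7, [0.4581, 0.2714, 0.0283])]
```

View pics/w2.png

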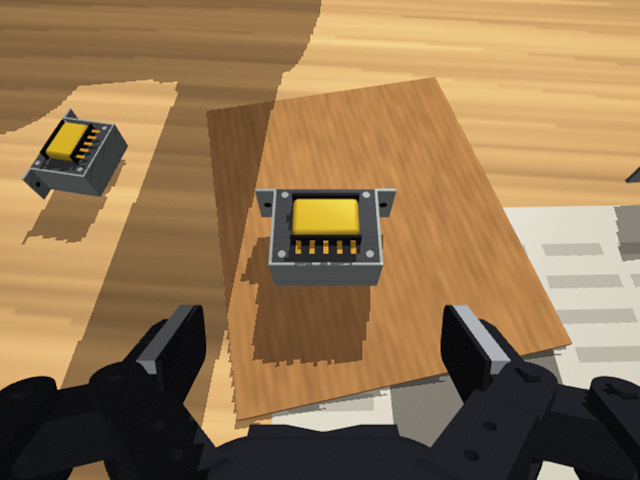

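The wrist view shows the transformer at (326,225), centred between the pads at 204 and 443. Before descending I check whether the arm has settled.

Call:
{"op": "jog_arm", "data": {
  "motion": "100 0 0 0 0 0 0; 100 0 0 0 0 0 0; 100 0 0 0 0 0 0; 100 0 0 0 0 0 0; 100 0 0 0 0 0 0"
}}

```text
time: 4.68
tool_pos: [0.5346, 0.2368, 0.0707]
tool_rot: [-0.382, -0.037, 0.923, -0.015]
contact_force: [0.3, 0.6, -0.2]
gripper_width: 1.001
grasp_force: 0.0
```

Run:
```python
from h import *
print(cur()[0],np.round(state()["joint_pos"],3),rel(G-.08*d,RG),rel(G,RG))
```

```text
[0.5345825  0.23678521 0.07072444] [ 0.232  0.623  1.288  0.118  2.007 -1.413] [-0.0005 -0.0021  0.0013 -0.0007  0.001   0.0012] [-0.0003 -0.0019  0.1613 -0.0007  0.001   0.0012]
```

Call:
{"op": "jog_arm", "data": {
  "motion": "100 0 -0.002 0.03 0 0 0; 100 0 -0.002 0.065 0 0 0; 100 0 -0.002 0.1 0 0 0; 100 0 -0.002 0.13 0 0 0; 100 0 -0.002 0.145 0 0 0"
}}

```text
time: 5.3
tool_pos: [0.4821, 0.2314, 0.0178]
tool_rot: [-0.383, -0.037, 0.923, -0.015]
contact_force: [1.1, -0.3, -0.1]
gripper_width: 1.003
grasp_force: 0.0
```

Call:
{"op": "jog_arm", "data": {
  "motion": "100 0 0 0.009 0 0 0; 100 0 0 0.015 0 0 0; 100 0 0 0.015 0 0 0; 0 0 0 0.015 0 0 0; 0 0 0 0.015 0 0 0"
}}

```text
time: 5.92
tool_pos: [0.4794, 0.2315, 0.0145]
tool_rot: [-0.381, -0.037, 0.924, -0.015]
contact_force: [1.7, 0.7, 2.6]
gripper_width: 0.709
grasp_force: 64.2
```

Call:
{"op": "jog_arm", "data": {
  "motion": "0 0 0 0 0 0 0; 0 0 0 0 0 0 0; 0 0 0 0 0 0 0; 0 0 0 0 0 0 0; 0 0 0 0 0 0 0"
}}

```text
time: 6.55
tool_pos: [0.4794, 0.2315, 0.0144]
tool_rot: [-0.381, -0.037, 0.924, -0.015]
contact_force: [4.7, 1.5, 5.1]
gripper_width: 0.706
grasp_force: 64.7
```

Run:
```python
from h import *
print(cur()[0],rel(G,RG))
f=grab_frame("wrist");save(f,"w3.png")
```

```text
[0.47936173 0.23154736 0.01444185] [ 0.0006 -0.0003  0.0033 -0.0002  0.0019  0.0014]
```

View pics/w3.png

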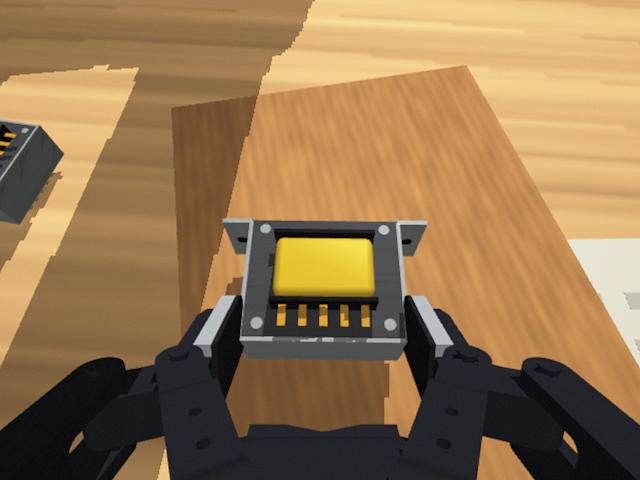

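The grip is good: pads on both strap sides (240 and 405 px), feet at the top free. Next: lift, carry and turn.

```bash
cat >> h.py <<'E'
TH=2.5; C=np.array([.6095,-.1575,.008])
O0=np.array([.465,.231,.029]); Rt0=Z(4.5)*Ro.from_matrix(np.array([[0,0,1],[0,-1,0],[1,0,0.]]))
# grasp-time TCP pose
PG=np.array([.4794,.2315,.0144]);q_=[-0.381,-0.037,0.924,-0.015];RGc=Ro.from_quat([q_[1],q_[2],q_[3],q_[0]])
off=RGc.inv().apply(O0-PG)
def place(o,up=0,yaw=TH):
    R1=Z(yaw-90)*Ro.from_euler('y',-90,degrees=True)*Z(-4.5)*RGc
    return np.array(o)+[0,0,up]-R1.apply(off),R1
E
python3 - <<'E'
from h import *
o=C+Z(TH).apply([-.095,0,0]);p1,R1=place(o,.1);p0,R0=cur()
print(o,p1,R1.as_matrix()[:,2],rel(p0+[0,0,.13],R0))
# waypoints from lifted
pl=p0+[0,0,.13]; rv=(R0.inv()*R1).as_rotvec();print(np.linalg.norm(rv),rel(p1,R1,pl,R0))
E
```

```text
[ 0.51459042 -0.16164384  0.008     ] [ 0.51459651 -0.17625749  0.12239484] [ 0.03035707 -0.70873272 -0.70482365] [ 0.1833  0.0003 -0.1844  0.      0.      0.    ]
2.1154762117758414 [-0.0339 -0.8186  0.0271  0.0049 -0.7947  1.1651]
```

Call:
{"op": "jog_arm", "data": {
  "motion": "0 0.03 0 -0.03 0 0 0; 0 0.07 0 -0.07 0 0 0; 0 0.11 0 -0.11 0 0 0; 0 0.15 0 -0.15 0 0 0; 0 0.183 0 -0.184 0 0 0"
}}

```text
time: 7.22
tool_pos: [0.4779, 0.2309, 0.1435]
tool_rot: [-0.382, -0.037, 0.923, -0.016]
contact_force: [-1.1, -0.3, -6.5]
gripper_width: 0.702
grasp_force: 65.8
```

Call:
{"op": "jog_arm", "data": {
  "motion": "0 0 -0.06 0 0 -0.06 0.09; 0 -0.005 -0.12 0 0 -0.12 0.18; 0 -0.01 -0.2 0 0 -0.18 0.27; 0 -0.012 -0.27 0 0 -0.24 0.36; 0 -0.015 -0.33 0 0.002 -0.3 0.44"
}}

```text
time: 7.85
tool_pos: [0.496, 0.0658, 0.1375]
tool_rot: [-0.144, 0.261, 0.946, -0.131]
contact_force: [-0.3, 1.0, -6.0]
gripper_width: 0.702
grasp_force: 66.2
```

Run:
```python
from h import *
o=C+Z(TH).apply([-.095,0,0]);p1,R1=place(o,.1)
s=state();print(cur()[0],np.round(s["joint_pos"],2),s["grasp_force"],rel(p1,R1))
```

```text
[0.4959929  0.06583519 0.13752006] [ 0.07  0.09  1.72 -0.15  1.7  -0.95] 66.15386009216309 [-2.936e-01 -3.753e-01  9.840e-02  1.000e-04 -4.941e-01  7.232e-01]
```

Call:
{"op": "jog_arm", "data": {
  "motion": "0 -0.05 -0.06 0.015 0 -0.08 0.12; 0 -0.1 -0.13 0.03 0 -0.16 0.24; 0 -0.16 -0.2 0.05 0 -0.24 0.36; 0 -0.21 -0.27 0.065 0 -0.3 0.45; 0 -0.24 -0.31 0.08 0 -0.35 0.52"
}}

```text
time: 8.48
tool_pos: [0.5103, -0.1332, 0.125]
tool_rot: [0.158, 0.555, 0.782, -0.236]
contact_force: [-0.4, -0.1, -7.9]
gripper_width: 0.704
grasp_force: 66.8
```

Run:
```python
from h import *
o=C+Z(TH).apply([-.095,0,0]);p1,R1=place(o,.1)
s=state();print(cur()[0],np.round(s["joint_pos"],2),s["grasp_force"],rel(p1,R1))
```

```text
[ 0.51030209 -0.13324671  0.12504792] [-0.07 -0.1   1.98 -0.6   1.29 -0.23] 66.78548812866211 [-0.0684 -0.0142  0.0512 -0.0037 -0.1453  0.2032]
```

Call:
{"op": "jog_arm", "data": {
  "motion": "0 -0.02 -0.003 0.015 0 -0.04 0.06; 0 -0.04 -0.006 0.03 0 -0.08 0.12; 0 -0.06 -0.01 0.045 -0.002 -0.12 0.17; 0 -0.068 -0.014 0.051 -0.004 -0.145 0.203; 0 -0.068 -0.014 0.051 -0.004 -0.145 0.203"
}}

```text
time: 9.1
tool_pos: [0.5145, -0.174, 0.1205]
tool_rot: [0.274, 0.636, 0.671, -0.266]
contact_force: [-0.2, 0.6, -6.8]
gripper_width: 0.711
grasp_force: 67.2
```

Call:
{"op": "jog_arm", "data": {
  "motion": "0 0 0 0 0 0 0; 0 0 0 0 0 0 0; 0 0 0 0 0 0 0; 0 0 0 0 0 0 0; 0 0 0 0 0 0 0"
}}

```text
time: 9.72
tool_pos: [0.5171, -0.1747, 0.1231]
tool_rot: [0.277, 0.636, 0.67, -0.265]
contact_force: [-0.2, -1.1, -5.5]
gripper_width: 0.708
grasp_force: 67.1
```

Run:
```python
from h import *
o=C+Z(TH).apply([-.095,0,0]);p1,R1=place(o,.1)
f=grab_frame("scene")
s=state();p,R=cur();print(p,np.round(s["joint_pos"],2),s["grasp_force"],rel(p1,R1))
P=pts(f)
for t in ["winding","foot_a","line"]:
  for c in ["scene","top"]:
    if c=="top" and t=="winding": ft=grab_frame("top")
    print(t,c,[(round(d_["p"],2),np.round(d_["at"],4).tolist()) for d_ in place_of(c,t)][:7])
a=cv2.resize(f["color"][160:280,190:310,::-1],(480,480),interpolation=cv2.INTER_CUBIC)
b=cv2.resize(grab_frame("wrist")["color"][...,::-1],(320,240));
cv2.imwrite("pics/s2.png",np.hstack([a,cv2.copyMakeBorder(b,0,240,0,0,cv2.BORDER_CONSTANT)]))
```

```text
[ 0.51709202 -0.17470569  0.12311499] [-0.06 -0.06  2.02 -0.85  1.22  0.21] 67.13746905326843 [-0.001  -0.0051  0.003   0.0033 -0.0011  0.0042]
winding scene [(0.89, [0.5174, -0.1544, 0.1343]), (0.81, [0.4423, 0.5025, 0.0303]), (0.79, [0.4316, 0.0498, 0.0195]), (0.19, [0.7567, 0.1559, -0.0013])]
winding top [(0.94, [0.4416, 0.5043, 0.0319]), (0.74, [0.5193, -0.1588, 0.1348]), (0.7, [0.5315, -0.43, 0.0009])]
foot_a scene [(0.81, [0.4151, 0.4423, 0.0321]), (0.77, [0.4633, 0.0344, 0.0183]), (0.73, [0.5628, -0.1569, 0.1053]), (0.69, [0.5158, -0.1633, 0.1084]), (0.58, [0.4008, 0.552, 0.0334]), (0.49, [0.3979, 0.0363, 0.0186])]
foot_a top [(0.89, [0.3959, 0.5552, 0.0334]), (0.86, [0.5606, -0.1521, 0.1071]), (0.64, [0.4188, 0.4397, 0.0266]), (0.61, [0.4758, -0.1625, 0.0989])]
line scene [(0.98, [0.6082, -0.159, 0.0099])]
line top [(0.73, [0.6087, -0.1552, 0.0072])]
```

View pics/s2.png

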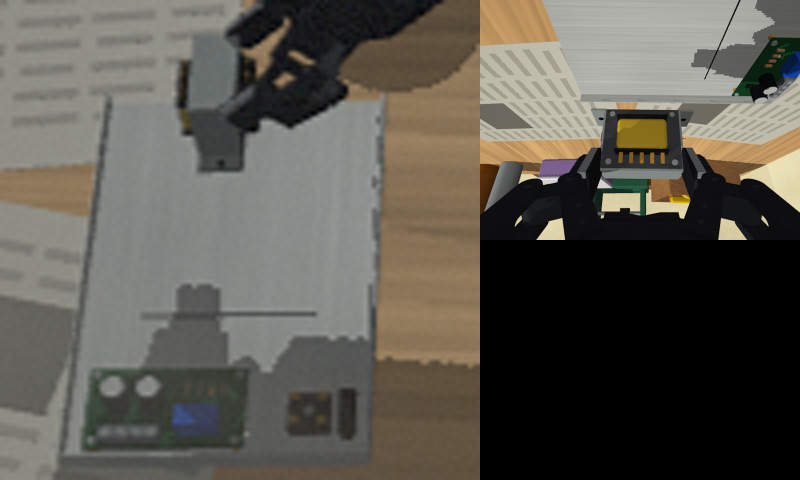

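The transformer hangs upright with its feet down, lengthwise towards the line, leading foot about 47 mm short of it. Now I lower it.

Run:
```python
from h import *
p,R=cur();print(rel(p-[0,0,.09],R),rel(p-[0,0,.002],R))
```

```text
[0.1275 0.0004 0.1271 0.     0.     0.    ] [0.0028 0.     0.0028 0.     0.     0.    ]
```

Call:
{"op": "jog_arm", "data": {
  "motion": "0 0.03 0 0.03 0 0 0; 0 0.06 0 0.06 0 0 0; 0 0.09 0 0.09 0 0 0; 0 0.115 0 0.115 0 0 0; 0 0.127 0 0.127 0 0 0"
}}

```text
time: 10.8
tool_pos: [0.5159, -0.1748, 0.0311]
tool_rot: [0.276, 0.635, 0.671, -0.266]
contact_force: [0.5, 0.2, -5.6]
gripper_width: 0.71
grasp_force: 67.1
```

Call:
{"op": "jog_arm", "data": {
  "motion": "0 0.001 0 0.001 0 0 0; 0 0.002 0 0.002 0 0 0; 0 0.003 0 0.003 0 0 0; 0 0.003 0 0.003 0 0 0; 0 0.003 0 0.003 0 0 0"
}}

```text
time: 11.42
tool_pos: [0.5171, -0.1749, 0.0315]
tool_rot: [0.278, 0.636, 0.67, -0.265]
contact_force: [-0.3, -0.3, -5.9]
gripper_width: 0.705
grasp_force: 67.1
```

Call:
{"op": "jog_arm", "data": {
  "motion": "0 0.003 0 0.003 0 0 0; 0 0.003 0 0.003 0 0 0; 0 0.003 0 0.003 0 0 0; 0 0.003 0 0.003 0 0 0; 0 0.003 0 0.003 0 0 0"
}}

```text
time: 12.05
tool_pos: [0.5169, -0.1749, 0.0291]
tool_rot: [0.277, 0.636, 0.67, -0.265]
contact_force: [-0.5, -0.8, -6.1]
gripper_width: 0.703
grasp_force: 67.1
```

Call:
{"op": "jog_arm", "data": {
  "motion": "0 0.003 0 0.003 0 0 0; 0 0.003 0 0.003 0 0 0; 0 0.003 0 0.003 0 0 0; 0 0.003 0 0.003 0 0 0; 0 0.003 0 0.003 0 0 0"
}}

```text
time: 12.68
tool_pos: [0.5169, -0.1749, 0.027]
tool_rot: [0.277, 0.636, 0.67, -0.265]
contact_force: [0.1, 0.2, -6.5]
gripper_width: 0.703
grasp_force: 67.1
```

Call:
{"op": "jog_arm", "data": {
  "motion": "0 0.001 0 0.001 0 0 0; 0 0.002 0 0.002 0 0 0; 0 0.003 0 0.003 0 0 0; 0 0.004 0 0.004 0 0 0; 0 0.004 0 0.004 0 0 0"
}}

```text
time: 13.3
tool_pos: [0.5171, -0.175, 0.0246]
tool_rot: [0.278, 0.636, 0.67, -0.265]
contact_force: [-0.9, 1.6, -3.8]
gripper_width: 0.706
grasp_force: 67.5
```

Call:
{"op": "jog_arm", "data": {
  "motion": "0 0.001 0 0.001 0 0 0; 0 0.002 0 0.002 0 0 0; 0 0.002 0 0.002 0 0 0; 0 0.002 0 0.002 0 0 0; 0 0.002 0 0.002 0 0 0"
}}

```text
time: 13.92
tool_pos: [0.5175, -0.1752, 0.0241]
tool_rot: [0.278, 0.635, 0.67, -0.265]
contact_force: [-3.0, 4.1, 4.5]
gripper_width: 0.702
grasp_force: 68.4
```

Call:
{"op": "jog_arm", "data": {
  "motion": "0 0.001 0 0.001 0 0 0; 0 0.002 0 0.002 0 0 0; 0 0.002 0 0.002 0 0 0; 0 0.002 0 0.002 0 0 0; 0 0.002 0 0.002 0 0 0"
}}

```text
time: 14.55
tool_pos: [0.5178, -0.1755, 0.024]
tool_rot: [0.279, 0.635, 0.669, -0.266]
contact_force: [-3.9, 6.0, 9.5]
gripper_width: 0.702
grasp_force: 68.9
```

Call:
{"op": "jog_arm", "data": {
  "motion": "100 -0.002 0 -0.002 0 0 0; 100 -0.002 0 -0.002 0 0 0; 100 -0.002 0 -0.002 0 0 0; 100 -0.002 0 -0.002 0 0 0; 100 -0.002 0 -0.002 0 0 0"
}}

```text
time: 15.18
tool_pos: [0.5169, -0.1749, 0.0226]
tool_rot: [0.277, 0.636, 0.67, -0.265]
contact_force: [0.0, 0.1, -0.4]
gripper_width: 1.0
grasp_force: 0.0
```

Call:
{"op": "jog_arm", "data": {
  "motion": "100 0 0 -0.03 0 0 0; 100 0 0 -0.08 0 0 0; 100 0 0 -0.14 0 0 0; 100 0 0 -0.2 0 0 0; 100 0 0 -0.25 0 0 0"
}}

```text
time: 15.8
tool_pos: [0.5128, -0.085, 0.1127]
tool_rot: [0.278, 0.635, 0.67, -0.264]
contact_force: [1.0, -0.7, -0.4]
gripper_width: 1.0
grasp_force: 0.0
```

Run:
```python
from h import *
s=state();p,R=cur();print(p,np.round(s["joint_pos"],2),s["gripper_width"])
for c in ["top","scene","wrist"]:
  f=grab_frame(c)
  if c=="top":
    a=cv2.resize(f["color"][180:320,330:440,::-1],(472,600),interpolation=cv2.INTER_CUBIC);cv2.imwrite("pics/t2.png",a)
  for t in ["winding","foot_a","line"]:
    print(t,c,[(round(d_["p"],2),np.round(d_["at"],4).tolist()) for d_ in place_of(c,t) if -.3<d_["at"][1]<0][:7])
D=mk([0,1,0],[0,0,-1])
T=Z(TH)*mk([1,0,0],[0,0,-1])
print(rel([.516,-.16,.16],T), rel([.516,-.16,.16],T*Z(180)))
```

```text
[ 0.51283151 -0.08503155  0.1127178 ] [ 0.12 -0.02  2.   -0.81  1.33  0.34] 0.9996646627284779
winding top [(0.69, [0.5163, -0.1608, 0.033]), (0.61, [0.6072, -0.1538, 0.0103])]
foot_a top [(0.83, [0.4756, -0.1651, 0.0036]), (0.56, [0.5606, -0.1555, 0.0072])]
line top [(0.6, [0.6049, -0.1546, 0.0072])]
winding scene [(0.7, [0.5192, -0.1593, 0.0355])]
foot_a scene [(0.82, [0.477, -0.1648, 0.0038]), (0.79, [0.5642, -0.1565, 0.0044]), (0.6, [0.5175, -0.1608, 0.0331]), (0.4, [0.5152, -0.163, 0.0074])]
line scene [(0.94, [0.6106, -0.1575, 0.0075])]
winding wrist [(0.59, [0.5161, -0.1602, 0.0308])]
foot_a wrist [(0.84, [0.5573, -0.1583, 0.0049]), (0.65, [0.4754, -0.1641, 0.0074])]
line wrist [(0.88, [0.61, -0.163, 0.0098])]
[-0.1736 -0.      0.0338  0.      0.5247  0.0058] [-0.1736 -0.      0.0338 -0.801   0.     -1.9291]
```

View pics/t2.png

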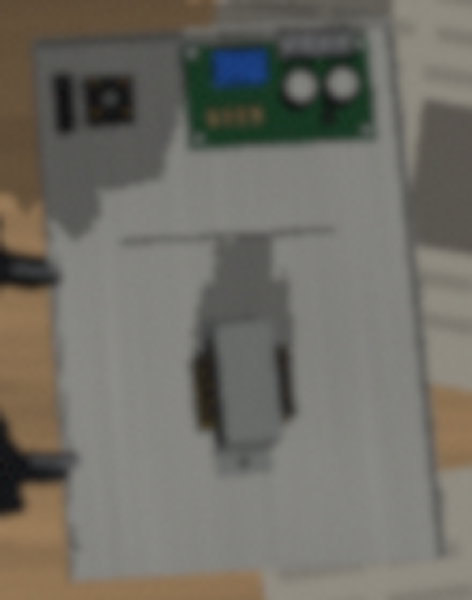

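It stands on the bare floor, let go, leading foot about 47 mm short of the line. I move above it, tool down, for a close look.

Run:
```python
from h import *
T=Z(TH)*mk([1,0,0],[0,0,-1])
print(rel([.555,-.2,.24],T))
```

```text
[-0.3463  0.0732 -0.0199  0.      0.5247  0.0058]
```

Call:
{"op": "jog_arm", "data": {
  "motion": "100 -0.05 0.01 -0.06 0 0.1 0; 100 -0.13 0.03 -0.05 0 0.2 0; 100 -0.21 0.05 -0.04 0 0.32 0; 100 -0.29 0.065 -0.03 0 0.44 0; 100 -0.346 0.073 -0.02 0 0.525 0.006"
}}

```text
time: 17.02
tool_pos: [0.5559, -0.2022, 0.2434]
tool_rot: [0.001, 0.692, 0.722, 0.003]
contact_force: [0.6, 0.4, -0.7]
gripper_width: 0.998
grasp_force: 0.0
```

Call:
{"op": "jog_arm", "data": {
  "motion": "100 0 0 0 0 0 0; 100 0 0 0 0 0 0; 100 0 0 0 0 0 0; 100 0 0 0 0 0 0; 100 0 0 0 0 0 0"
}}

```text
time: 17.65
tool_pos: [0.5552, -0.1984, 0.2402]
tool_rot: [0.0, 0.691, 0.723, 0.0]
contact_force: [0.7, -0.3, -0.5]
gripper_width: 1.002
grasp_force: 0.0
```

Run:
```python
from h import *
f=grab_frame("wrist");np.savez("w4.npz",**f);save(f,"w4.png")
print(cur()[0],cur()[1].as_euler('zyx',degrees=True),np.round(state()["joint_pos"],2))
for t in ["winding","foot_a","line"]:
    print(t,[(round(d_["p"],2),np.round(d_["at"],4).tolist()) for d_ in place_of("wrist",t)][:4])
```

```text
[ 0.55521366 -0.19867716  0.24029102] [-9.25899570e+01  5.13725352e-02 -1.79970042e+02] [-0.47 -0.05  1.65  0.    1.54 -0.52]
winding [(0.78, [0.5181, -0.1579, 0.0325]), (0.28, [0.572, -0.1606, 0.0011]), (0.26, [0.6079, -0.1616, 0.0088])]
foot_a [(0.68, [0.4758, -0.1651, 0.0085]), (0.56, [0.5606, -0.1616, 0.0058]), (0.32, [0.522, -0.1605, 0.0074])]
line [(0.62, [0.607, -0.1615, 0.0067])]
```

View pics/w4.png

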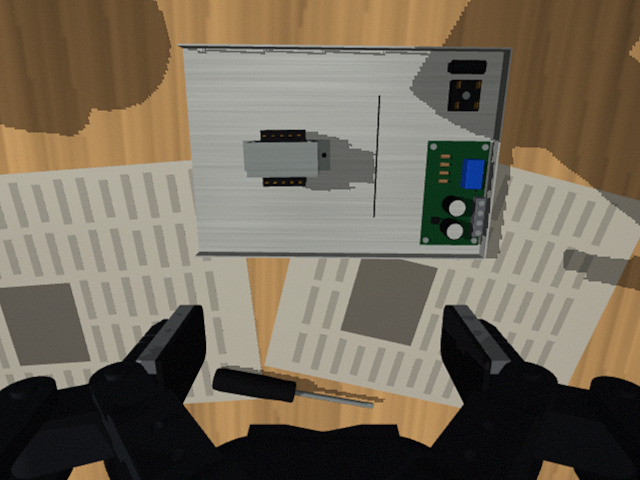

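The wrist view shows the transformer standing at (281,159) with its leading foot ending near column 330. The line runs at columns 375–379, rows 96–216. I measure both by ray-plane intersection.

```bash
cat >> h.py <<'E'
def ray(f,uv,z):
    K=f["intrinsics"];T=np.array(f["world_from_camera"]);uv=np.atleast_2d(np.array(uv,float))
    r=np.c_[(uv[:,0]-K[0,2])/K[0,0],-(uv[:,1]-K[1,2])/K[1,1],-np.ones(len(uv))]@T[:3,:3].T
    return T[:3,3]+r*((z-T[2,3])/r[:,2])[:,None]
def fitx(P):  # x = a + b*y
    b,a=np.polyfit(P[:,1],P[:,0],1);r=P[:,0]-a-b*P[:,1];k=abs(r)<.0012
    b,a=np.polyfit(P[k,1],P[k,0],1);return a,b,k.sum()
E
python3 - <<'E'
from h import *
f=dict(np.load("w4.npz"));g=f["color"].astype(float).mean(2)
uv=[(368+ (lambda w:(w*np.arange(len(w))).sum()/w.sum())(np.clip(np.median(g[v,368:388])-15-g[v,368:388],0,None)),v) for v in range(102,211) if (np.median(g[v,368:388])-15>g[v,368:388]).any()]
L=ray(f,uv,.008);a,b,n=fitx(L);print("line",a,b,n,"yaw deg",-np.degrees(np.arctan(b)),"mid",a+b*-.159, L[[0,-1]])
for v in (146,150,164,168): print(v,g[v,236:252].astype(int),g[v,310:340].astype(int))
print(g[132:184,285].astype(int))
print("topheight", np.median(pts(f)[150:170,255:305,2]), np.median(pts(f)[100:130,220:360,2]))
E
```

```text
line 0.6011402620480467 -0.030376903987559 51 yaw deg 1.7399333466380382 mid 0.6059701897820686 [[ 0.60432243 -0.10587794  0.008     ]
 [ 0.60816937 -0.2120156   0.008     ]]
146 [154 155 155 154 156 154 147 128 119 122 125 123 124 121 124 123] [122 120 121 122 121 122 125  92  72  72  69  73  72  72  74  73  72  73
  73  74  90  96  97  98  96  97  97  96  97  95]
150 [156 157 158 155 158 158 156 133 119 120 122 120 121 117 119 121] [120 121 121 121 121 121 124  91  66  67  71  73  74  74  73  74  72  74
  73  76  90  98  98  96  98  97  98  98  99  97]
164 [161 162 158 160 160 160 162 155 132 119 121 120 120 120 119 119] [118 122 122 122 121 122 125 110  76  67  72  72  73  76  71  72  72  70
  71  75  89  95  97  96  95  96  96  96  97  96]
168 [155 156 156 154 155 152 158 156 132 119 119 119 119 119 119 119] [119 119 118 117 118 120 121 108  69  63  73  69  75  75  71  70  72  74
  72  70  86  95  94  94  93  94  93  96  95  96]
[ 15  11  15  19  14  17  18  16  16  25  89 126 124 124 121 122 120 118
 118 119 120 120 120 120 120 123 120 124 124 121 119 117 121 122 119 120
 119 115 113 119 123 122 120 121 109  62   8  15  13  24  25  19]
topheight 0.06016330522060226 0.00865316736427904
```

Run:
```python
from h import *
f=dict(np.load("w4.npz"));g=cv2.GaussianBlur(f["color"].astype(float).mean(2),(3,3),0)
def cross(row,lo,hi,dx):
    d=dx*np.diff(row[lo:hi]);i=np.clip(np.argmax(d),1,len(d)-2);y0,y1,y2=d[i-1:i+2]
    return lo+i+.5+.5*(y0-y2)/(y0-2*y1+y2-1e-9)
F=ray(f,[(cross(g[v],325,336,1),v) for v in range(144,170)],.010)
a,b,n=fitx(F);print("foot edge",a,b,n,"yaw",-np.degrees(np.arctan(b)),"mid",a+b*-.16, F[[0,-1]])
A=ray(f,[(cross(g[v],312,322,-1),v) for v in range(146,174)],.0595);a1,b1,_=fitx(A)
B=ray(f,[(cross(g[v],236,252,-1),v) for v in range(146,174)],.0595);a2,b2,_=fitx(B)
print("strap",a1+b1*-.16,a2+b2*-.16,"yaw",-np.degrees(np.arctan([b1,b2])))
U=range(252,312)
for lo,hi,s in ((138,148,1),(170,184,-1)):
    S=ray(f,[(u,cross(g[:,u],lo,hi,s)) for u in U],.0595)
    c,dd=np.polyfit(S[:,0],S[:,1],1);print("long",np.degrees(np.arctan(c)),c*.518+dd)
```

```text
foot edge 0.5479871569728938 -0.07166267185243057 9 yaw 4.098961437870285 mid 0.5594531844692827 [[ 0.55898217 -0.14735758  0.01      ]
 [ 0.56042717 -0.17176537  0.01      ]]
strap 0.5478546088876463 0.48325816248559894 yaw [3.40409228 4.90100223]
long 3.553399775941707 -0.14487025651960678
long 6.683103361839561 -0.17570215608548542
```

Run:
```python
from h import *
T=Z(4)*mk([1,0,0],[0,0,-1])
print(rel([.5165,-.1605,.095],T),rel([.5165,-.1605,.02],T))
```

```text
[ 0.0807 -0.0743  0.2909  0.0008 -0.0003 -0.0169] [ 8.060e-02 -7.450e-02  4.409e-01  8.000e-04 -3.000e-04 -1.690e-02]
```

Call:
{"op": "jog_arm", "data": {
  "motion": "100 0.03 -0.03 0.06 0 0 -0.005; 100 0.06 -0.055 0.13 0 0 -0.01; 100 0.08 -0.074 0.2 0 0 -0.017; 100 0.081 -0.074 0.26 0 0 -0.017; 100 0.081 -0.074 0.291 0 0 -0.017"
}}

```text
time: 18.48
tool_pos: [0.5156, -0.16, 0.0931]
tool_rot: [-0.001, 0.682, 0.731, 0.0]
contact_force: [-0.2, 0.5, -0.4]
gripper_width: 1.002
grasp_force: 0.0
```

Call:
{"op": "jog_arm", "data": {
  "motion": "100 0 0 0.03 0 0 0; 100 0 0 0.065 0 0 0; 100 0 0 0.1 0 0 0; 100 0 0 0.13 0 0 0; 100 0 0 0.15 0 0 0"
}}

```text
time: 19.1
tool_pos: [0.5163, -0.1603, 0.0187]
tool_rot: [-0.0, 0.682, 0.731, 0.0]
contact_force: [-0.7, -0.5, 0.3]
gripper_width: 0.999
grasp_force: 0.0
```

Call:
{"op": "jog_arm", "data": {
  "motion": "100 0 0 0 0 0 0; 100 0 0 0 0 0 0; 60 0 0 0 0 0 0; 60 0 0 0 0 0 0; 60 0 0 0 0 0 0"
}}

```text
time: 19.73
tool_pos: [0.5176, -0.1608, 0.0218]
tool_rot: [0.001, 0.682, 0.731, 0.001]
contact_force: [-1.6, 1.7, 6.0]
gripper_width: 0.684
grasp_force: 62.6
```

Run:
```python
from h import *
T=Z(4)*mk([1,0,0],[0,0,-1]);print(cur()[0],rel([.5165,-.1605,.02],T))
f=grab_frame("wrist");np.savez("w5.npz",**f);save(f,"w5.png")
```

```text
[ 0.51758017 -0.16082858  0.02182493] [ 0.0008 -0.0021  0.0036  0.0017  0.0002 -0.0002]
```

View pics/w5.png

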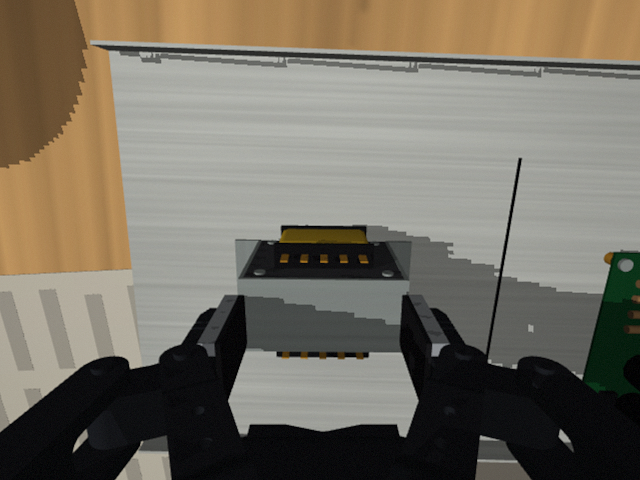

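The pads sit on the strap sides at 240 and 410 px, with the line at right. I slide it 36 mm with a 2° square-up, then release and measure.

Call:
{"op": "jog_arm", "data": {
  "motion": "60 0 0.004 0 0 0 0.004; 60 0 0.01 0 0 0 0.009; 60 -0.001 0.017 0 0 0 0.014; 60 -0.001 0.024 0 0 0 0.019; 60 -0.001 0.032 0 0 0 0.023"
}}

```text
time: 20.4
tool_pos: [0.5318, -0.1606, 0.0218]
tool_rot: [-0.001, 0.695, 0.719, -0.001]
contact_force: [-9.4, -0.0, 11.7]
gripper_width: 0.682
grasp_force: 64.4
```

Call:
{"op": "jog_arm", "data": {
  "motion": "60 0 0.009 0 0 0 0; 60 0 0.018 0 0 0 0; 60 -0.001 0.027 0 0 0 0; 60 -0.001 0.035 0 0 0 0; 60 -0.001 0.04 0 0 0 0"
}}

```text
time: 21.02
tool_pos: [0.5519, -0.1604, 0.0218]
tool_rot: [-0.001, 0.694, 0.72, -0.001]
contact_force: [-9.7, -0.8, 10.3]
gripper_width: 0.686
grasp_force: 64.2
```

Call:
{"op": "jog_arm", "data": {
  "motion": "60 0 0 0 0 0 0; 60 0 0 0 0 0 0; 60 0 0 0 0 0 0; 60 0 0 0 0 0 0; 60 0 0 0 0 0 0"
}}

```text
time: 21.65
tool_pos: [0.5522, -0.1604, 0.0218]
tool_rot: [-0.0, 0.695, 0.719, -0.0]
contact_force: [-7.8, -0.3, 9.4]
gripper_width: 0.688
grasp_force: 63.6
```

Call:
{"op": "jog_arm", "data": {
  "motion": "100 0 0 0 0 0 0; 100 0 0 0 0 0 0; 100 0 0 0 0 0 0; 100 0 0 -0.02 0 0 0; 100 0 0 -0.06 0 0 0"
}}

```text
time: 22.28
tool_pos: [0.5521, -0.1594, 0.0502]
tool_rot: [-0.001, 0.695, 0.719, 0.0]
contact_force: [-0.6, -0.9, -0.5]
gripper_width: 1.005
grasp_force: 0.0
```

Call:
{"op": "jog_arm", "data": {
  "motion": "100 0 0 -0.08 0 0 0; 100 -0.03 0 -0.16 0 0 0; 100 -0.08 0 -0.24 0 0 0; 100 -0.1 0 -0.25 0 0 0; 100 -0.1 0 -0.25 0 0 0"
}}

```text
time: 22.9
tool_pos: [0.5544, -0.2102, 0.1758]
tool_rot: [0.001, 0.695, 0.719, 0.001]
contact_force: [1.1, -0.3, -1.1]
gripper_width: 1.002
grasp_force: 0.0
```

Call:
{"op": "jog_arm", "data": {
  "motion": "100 0 0 0 0 0 0; 100 0 0 0 0 0 0; 100 0 0 0 0 0 0; 100 0 0 0 0 0 0; 100 0 0 0 0 0 0"
}}

```text
time: 23.52
tool_pos: [0.5543, -0.2096, 0.1748]
tool_rot: [0.0, 0.695, 0.719, 0.001]
contact_force: [0.4, -0.1, -0.7]
gripper_width: 1.002
grasp_force: 0.0
```

Run:
```python
from h import *
f=grab_frame("wrist");np.savez("w6.npz",**f);save(f,"w6.png",(180,60,440,260),3)
print(cur()[0])
```

```text
[ 0.55429513 -0.20968322  0.17492606]
```

View pics/w6.png

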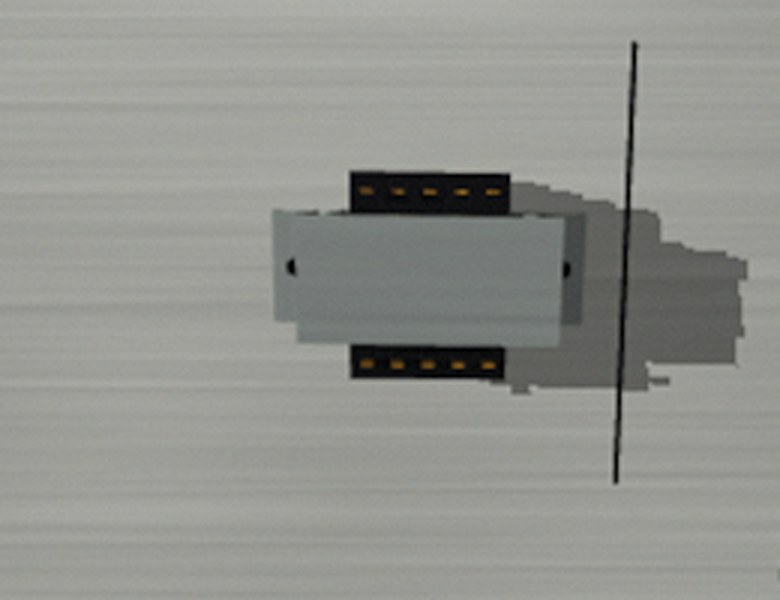

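The crop shows both feet: trailing edge at 273, leading edge at 582 and line at about 625 crop px, so the gap is roughly 12 mm. Measuring.

```bash
cat > m.py <<'E'
from h import *
def cross(row,lo,hi,dx):
    d=dx*np.diff(row[lo:hi]);i=np.clip(np.argmax(d),1,len(d)-2);y0,y1,y2=d[i-1:i+2]
    return lo+i+.5+.5*(y0-y2)/(y0-2*y1+y2-1e-9)
def meas(f,ul,lw,rows,lead,trail):
    g=f["color"].astype(float).mean(2);uv=[]
    for v in range(*lw):
        r=g[v,ul[0]:ul[1]];w=np.clip(np.minimum.accumulate(r*0+np.median(r))-25-r,0,None)
        if w.max()>20: k=np.argmax(w);s=slice(max(k-2,0),k+3);uv.append((ul[0]+(w[s]*np.arange(len(w))[s]).sum()/w[s].sum(),v))
    a,b,n=fitx(ray(f,uv,.008))
    gb=cv2.GaussianBlur(g,(3,3),0)
    F=ray(f,[(cross(gb[v],*lead,1),v) for v in range(*rows)],.010);B=ray(f,[(cross(gb[v],*trail,-1),v) for v in range(*rows)],.010)
    fa,fb,fn=fitx(F);ba,bb,bn=fitx(B);y=F[:,1].mean();cx=np.cos(np.arctan(b))
    print("line yaw",-np.degrees(np.arctan(b)),n,"foot yaw",-np.degrees(np.arctan([fb,bb])),fn,bn,"gap mm",((a+b*y)-(fa+fb*y))*cx*1e3,"len",((fa+fb*y)-(ba+bb*y))*1e3,"y",y,"line x",a+b*y)
E
python3 - <<'E'
from m import *
f=dict(np.load("w6.npz"));meas(f,(382,395),(78,216),(135,165),(369,379),(265,276))
E
```

```text
line yaw 2.0879409389559336 138 foot yaw [1.12749226 1.14882493] 25 26 gap mm 11.645195541632901 len 86.02570983483227 y -0.1585608603409665 line x 0.6062378733014694
```

The measured foot-to-foot length is 86.0 mm as it must be, the gap is 11.6 mm, and the transformer needs +1° of yaw. I regrasp at the same pose and slide the rest.

Call:
{"op": "jog_arm", "data": {
  "motion": "100 0.05 0 0.03 0 0 0; 100 0.1 0 0.08 0 0 0; 100 0.1 0 0.15 0 0 0; 100 0.1 0 0.22 0 0 0; 100 0.1 0 0.26 0 0 0"
}}

```text
time: 24.2
tool_pos: [0.5516, -0.1592, 0.0429]
tool_rot: [-0.001, 0.695, 0.719, 0.0]
contact_force: [-0.6, -0.0, 0.2]
gripper_width: 0.998
grasp_force: 0.0
```

Call:
{"op": "jog_arm", "data": {
  "motion": "100 0 0 0.025 0 0 0; 100 0 0 0.04 0 0 0; 100 0 0 0.05 0 0 0; 100 0 0 0.05 0 0 0; 100 0 0 0.05 0 0 0"
}}

```text
time: 24.82
tool_pos: [0.5533, -0.1599, 0.0207]
tool_rot: [0.001, 0.695, 0.719, 0.001]
contact_force: [0.6, 0.1, 0.0]
gripper_width: 1.001
grasp_force: 0.0
```

Call:
{"op": "jog_arm", "data": {
  "motion": "60 0 0 0 0 0 0; 60 0 0 0 0 0 0; 60 0 0 0 0 0 0; 60 0 0 0 0 0 0; 60 0 0 0 0 0 0"
}}

```text
time: 25.45
tool_pos: [0.5529, -0.1599, 0.0214]
tool_rot: [0.0, 0.695, 0.719, 0.0]
contact_force: [-4.5, 0.4, 7.4]
gripper_width: 0.691
grasp_force: 62.7
```

Call:
{"op": "jog_arm", "data": {
  "motion": "60 0 0.004 0 0 0 -0.003; 60 0 0.008 0 0 0 -0.006; 60 0 0.012 0 0 0 -0.009; 60 0 0.016 0 0 0 -0.012; 60 0 0.018 0 0 0 -0.012"
}}

```text
time: 26.08
tool_pos: [0.5606, -0.16, 0.0214]
tool_rot: [-0.001, 0.688, 0.726, -0.001]
contact_force: [-8.7, -0.6, 9.2]
gripper_width: 0.692
grasp_force: 63.7
```

Call:
{"op": "jog_arm", "data": {
  "motion": "60 0 0.001 0 0 0 0; 60 0 0.002 0 0 0 0; 60 0 0.003 0 0 0 0; 60 0 0.003 0 0 0 0; 60 0 0.003 0 0 0 0"
}}

```text
time: 26.7
tool_pos: [0.562, -0.16, 0.0214]
tool_rot: [-0.001, 0.688, 0.726, -0.001]
contact_force: [-9.0, -0.5, 10.0]
gripper_width: 0.693
grasp_force: 63.6
```

Call:
{"op": "jog_arm", "data": {
  "motion": "100 0 0 0 0 0 0; 100 0 0 0 0 0 0; 100 0 0 0 0 0 0; 100 0 0 -0.02 0 0 0; 100 0 0 -0.06 0 0 0"
}}

```text
time: 27.32
tool_pos: [0.5626, -0.159, 0.0502]
tool_rot: [-0.001, 0.688, 0.726, 0.0]
contact_force: [0.5, -0.1, 0.7]
gripper_width: 1.0
grasp_force: 0.0
```

Call:
{"op": "jog_arm", "data": {
  "motion": "100 0 0 -0.08 0 0 0; 100 -0.03 0 -0.16 0 0 0; 100 -0.08 0 -0.24 0 0 0; 100 -0.1 0 -0.25 0 0 0; 100 -0.1 0 -0.25 0 0 0"
}}

```text
time: 27.95
tool_pos: [0.5658, -0.2098, 0.1757]
tool_rot: [0.001, 0.688, 0.725, 0.001]
contact_force: [0.6, 0.6, -0.8]
gripper_width: 1.002
grasp_force: 0.0
```

Call:
{"op": "jog_arm", "data": {
  "motion": "100 0 0 0 0 0 0; 100 0 0 0 0 0 0; 100 0 0 0 0 0 0; 100 0 0 0 0 0 0; 100 0 0 0 0 0 0"
}}

```text
time: 28.58
tool_pos: [0.5657, -0.2092, 0.1749]
tool_rot: [0.0, 0.688, 0.726, 0.001]
contact_force: [-0.2, 0.1, 0.3]
gripper_width: 1.001
grasp_force: 0.0
```

Run:
```python
from h import *
f=grab_frame("wrist");np.savez("w7.npz",**f);save(f,"w7.png",(180,60,440,260),3)
print(cur()[0])
```

```text
[ 0.56568814 -0.20926089  0.17493825]
```

View pics/w7.png

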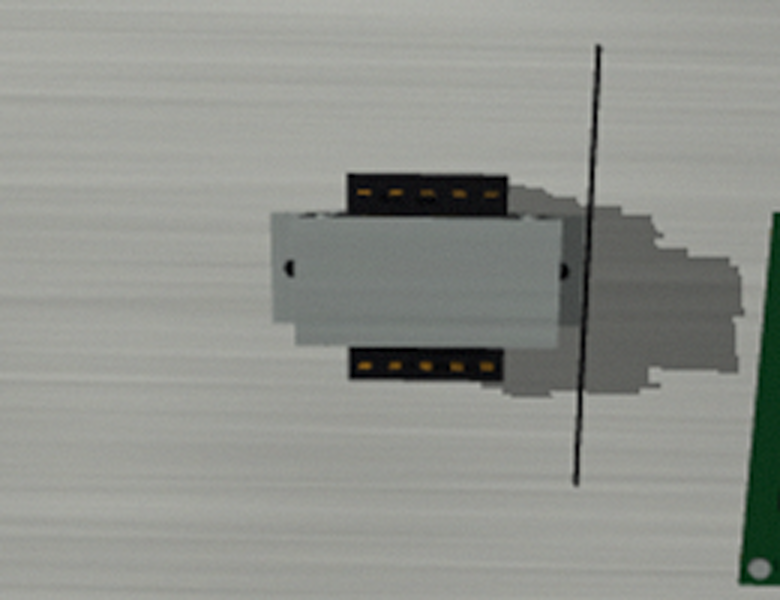

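The leading foot's edge, near crop 581, just about meets the line at about 587. Measuring from the trailing edge plus 86 mm.

Run:
```python
from m import *
f=dict(np.load("w7.npz"));g=f["color"].astype(float).mean(2)
meas(f,(370,384),(78,130),(135,165),(369,377),(265,275));meas(f,(368,381),(185,218),(135,165),(369,377),(265,275))
for v in (140,150,160): print(v,g[v,366:384].astype(int))
```

```text
line yaw 2.1279556117391243 52 foot yaw [7.51840097 2.61451094] 24 26 gap mm 2.222712200437854 len 85.51106790722717 y -0.15745757209479078 line x 0.6062130413918441
line yaw 2.0700344323591 33 foot yaw [7.51840097 2.61451094] 24 26 gap mm 2.178961977736805 len 85.51106790722717 y -0.15745757209479078 line x 0.6061691801914206
140 [114  86  70  70  72  70  71  73  88  51  13  79  96  95  96  93  94  95]
150 [ 82  22   0  32  63  72  73  78  58  16  55  94  98 102  99  99  99  99]
160 [93 69 72 72 67 74 71 79 44  9 80 98 95 95 95 97 94 96]
```

The gap is about 1.7 mm with yaw within 0.5°: inside tolerance, but thin. I regrasp and nudge about 1.2 mm.

Call:
{"op": "jog_arm", "data": {
  "motion": "100 0.05 0 0.03 0 0 0; 100 0.1 0 0.08 0 0 0; 100 0.1 0 0.15 0 0 0; 100 0.1 0 0.22 0 0 0; 100 0.1 0 0.26 0 0 0"
}}

```text
time: 29.25
tool_pos: [0.5613, -0.1573, 0.0419]
tool_rot: [-0.002, 0.688, 0.726, -0.0]
contact_force: [0.3, -0.7, 0.0]
gripper_width: 1.0
grasp_force: 0.0
```

Call:
{"op": "jog_arm", "data": {
  "motion": "100 0 0 0.025 0 0 0; 100 0 0 0.04 0 0 0; 100 0 0 0.05 0 0 0; 100 0 0 0.05 0 0 0; 100 0 0 0.05 0 0 0"
}}

```text
time: 29.88
tool_pos: [0.5637, -0.1596, 0.0207]
tool_rot: [0.001, 0.688, 0.726, 0.001]
contact_force: [0.2, 0.4, 0.0]
gripper_width: 1.003
grasp_force: 0.0
```

Call:
{"op": "jog_arm", "data": {
  "motion": "60 0 0 0 0 0 0; 60 0 0 0 0 0 0; 60 0 0 0 0 0 0; 60 0 0 0 0 0 0; 60 0 0 0 0 0 0"
}}

```text
time: 30.5
tool_pos: [0.5633, -0.1596, 0.0214]
tool_rot: [0.0, 0.688, 0.726, 0.0]
contact_force: [-4.7, 0.5, 6.3]
gripper_width: 0.689
grasp_force: 62.7
```

Grasping alone moved it to 0.5633, which is the nudge I wanted. Releasing and checking.

Call:
{"op": "jog_arm", "data": {
  "motion": "100 0 0 0 0 0 0; 100 0 0 0 0 0 0; 100 0 0 0 0 0 0; 100 0 0 -0.02 0 0 0; 100 0 0 -0.06 0 0 0"
}}

```text
time: 31.12
tool_pos: [0.5625, -0.159, 0.0502]
tool_rot: [-0.001, 0.688, 0.726, 0.0]
contact_force: [-0.3, -0.6, 0.4]
gripper_width: 1.001
grasp_force: 0.0
```

Call:
{"op": "jog_arm", "data": {
  "motion": "100 0 0 -0.08 0 0 0; 100 -0.03 0 -0.16 0 0 0; 100 -0.08 0 -0.24 0 0 0; 100 -0.1 0 -0.25 0 0 0; 100 -0.1 0 -0.25 0 0 0"
}}

```text
time: 31.75
tool_pos: [0.5658, -0.2098, 0.1758]
tool_rot: [0.001, 0.688, 0.725, 0.001]
contact_force: [-0.8, 0.4, -0.8]
gripper_width: 1.0
grasp_force: 0.0
```

Call:
{"op": "jog_arm", "data": {
  "motion": "100 0 0 0 0 0 0; 100 0 0 0 0 0 0; 100 0 0 0 0 0 0; 100 0 0 0 0 0 0; 100 0 0 0 0 0 0"
}}

```text
time: 32.38
tool_pos: [0.5657, -0.2092, 0.1749]
tool_rot: [0.0, 0.688, 0.726, 0.001]
contact_force: [0.1, 0.6, -0.5]
gripper_width: 1.003
grasp_force: 0.0
```

Run:
```python
from m import *
f=grab_frame("wrist");g=f["color"].astype(float).mean(2)
meas(f,(370,384),(78,130),(135,165),(369,377),(265,277));meas(f,(368,381),(185,218),(135,165),(369,377),(265,277))
for v in (140,150,160): print(v,g[v,366:384].astype(int))
```

```text
line yaw 2.065262858974726 52 foot yaw [7.40921759 2.71530366] 24 26 gap mm 2.3588553024291667 len 84.41026562030419 y -0.15746916972465794 line x 0.6061674646188571
line yaw 2.0699088622633233 33 foot yaw [7.40921759 2.71530366] 24 26 gap mm 2.3644508767687564 len 84.41026562030419 y -0.15746916972465794 line x 0.6061730707565681
140 [120 120  91  71  71  72  71  72  76  43  15  78  99  94  94  94  97  94]
150 [122  98  41   0  24  58  72  75  63  23  55  93 101  99  98 101  99  98]
160 [124 102  73  72  73  70  73  76  46  20  76  95  95  95  94  97  95  93]
```

```bash
python3 -c "
from plant import *
print(job_done())"
```

```text
the job is handed in; nothing more can be done
None
```

The transformer stands free on its feet, with the leading foot's edge about 0.8 mm short of the line's centre and square within about 0.7° by my last measurement, and the job is handed in; the hand-in returned no verdict, and I did not re-measure the reel, tape roll and screwdriver at the end.

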